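Lock the drilling fixture with its pin

ROBOT

A 7-joint arm with a two-finger parallel gripper is mounted at the origin on the work surface. World frame = base frame: x ahead of the robot, y to its left, z up, the work surface at z = 0. Lengths are in m, angles in rad, forces in N, time in s.
With the tool pointing down it reaches from about 0.425 to 0.95 m from the base axis. Payload 4.7 kg.
Tool frame: the origin (TCP) lies between the finger pads; the fingertips stand 25 mm ahead of it and the grasp point (between the pads) lies 6 mm ahead of it; x points along the fingers, z is the direction in which the jaws open and shut, and the axes are right-handed (so a half turn about x gives the same grasp; the last joint's range is limited). The gripper opens to 85 mm and grips with 20 to 120 N. Pads are 22 mm wide; open, the fingers measure 114 mm over their backs; the gripper's body (76 mm by 85 mm) begins 54 mm behind the grasp point. The pads swing forward as they close: fully open they stand 13 mm farther back than shut.
Start: joints at [1.073, 0.469, -0.049, 1.532, 0.024, 1.141, -0.082], TCP at [0.305, -0.602, 0.256] pointing down, gripper open.
Joint ranges: [-2.59, 2.59], [-0.33, 1.99], [-1.39, 1.29], [0.1, 2.45], [-1.04, 4.18], [0.21, 1.99], [-2.66, 2.66]. Speed limits (rad/s): [2.57, 2.57, 3.14, 3.14, 3.14, 3.14, 3.14].

INTERFACE

Orientations are given as a 3x3 rotation matrix whose columns are the frame's x, y, z axes.
In Python, from rig import * gives the robot as it stands. Calls block until the motion is done:
- movep(position, orientation): joint-space move of the TCP to a pose.
- move_l(position, attitude=None, feed=0.15, until_force=None): straight line of the TCP; attitude=None keeps the orientation; feed is the mean speed in m/s. With until_force (N) it stops when the force on the tool has changed by that much, and returns True; else False.
- move_joints(angles): joint-space move.
- command_gripper(opening, newtons=None): finger opening in m; newtons is the grip in N (None keeps the last); returns when the fingers have stopped.
- sleep(seconds).
- inverse_kinematics(position, orientation): joint angles nearest the present ones, or None.
- sense(): the state.
- camera(name): name is "scene" or "top"; returns (picture, depth): 480x640x3 uint8, red, green, blue; 480x640 float32, m along the optical axis (not along the pixel's ray), 0 where there is no reading.
- camera_params(name): a dict with "K" (3x3 intrinsics, pixels), "dist" ([k1, k2, p1, p2, k3] as OpenCV has them; the pictures are not rectified), "position" and "rotation" of the camera in the world. Camera axes: x right, y down, z forward; pixel columns grow to the right and rows downward; lengths in m; the calibration is good to about 2 mm. A picture is of the moment at which its call begins. camera_params takes no time and is no camera call.
A pose or a line that the arm cannot do raises Unreachable and nothing moves.
- finish_job(): hands the job in, once; it reports no verdict.
The state is a dict: "time_s": time; "joint_pos": joint angles; "qd": joint speeds; "joint_efforts": joint torques, N m; "position": TCP position; "tcp_rot": TCP orientation; "wrist_force": force on the tool from outside, world axes, zero at the start; "ft_torque": the same for the moment, N m; "finger_gap": finger opening in m.
Only numpy, scipy, OpenCV 4.12 (cv2) and the standard library are available. Lean on these libraries where they do the work, as an engineer would, in place of code of your own. Each camera call takes 0.05 s, during which the arm holds its last target.

TASK

Swing the bar of the drilling fixture round by its upright black handle until the hole in its end lines up with the hole in the base, then take the lock pin (the one with the round grip and wide flat collar) from the wooden stand and push it down through both holes until its collar sits flush on the bar. Let go of it, and leave the hex bolt in the stand.

Things in the scene. Friction and masses are not known exactly. Their poses are not given: they have to be found in the camera images.
- base_hole (a point): Centre of the 34 mm through hole in the fixed grey iron base (200 x 320 mm, top face 40 mm above the bench), at top-face level. Axes: z up, y along the base's long side; the swinging bar's pivot is 115 mm along +y. The bar (disc with two ears) lies 5 mm above the base, 15 mm thick, its top 60 mm above the bench; work clamped within 75 mm of the pivot rises 20 mm above that.
- handle (a point): Grip point of the bar's upright round black handle (24 mm thick, 60 tall): 20 mm below its top, 40 above the bar. Axes: y from pivot to handle (115 mm), z up. The bar's 34 mm hole is 230 mm along -y. Lined up when this y equals base_hole's y: hole, pivot, handle in line. Starts 0.55-1.05 rad anticlockwise (from above) of that: turn clockwise, about 4 N; no stop there, stays where left.
- pin_grip (a point): Centre of the lock pin's upright round dark grip (26 mm thick, 45 tall). Below: flat collar 56 mm wide, 5 thick (underside 27.5 mm below this point), then 16 mm shank with pointed end 79.5 mm below. About 0.3 kg. Hangs by its collar in either hole (23 mm) of a wooden stand 75 x 180 x 70 mm; lift 60 mm to clear. Home in the fixture this point is 47.5 mm above base_hole.
- bolt_head (a point): Centre of the six-sided head (42 mm across, 14 tall, no collar or grip) of a steel bolt in the stand's other hole, 90 mm from the pin along the stand's long side. Not needed: leave it.
Things that resemble listed ones, but are neither listed nor needed, are in the scene too. What is shaped like the part that bears pin_grip but green, turquoise or yellow is not meant.

How it is judged:
By the outcome, as a careful person would: the job done as asked, in the order asked, and still so for the second after the job is handed in, with the robot touching nothing.
It also fails if it takes over 51 s, if anything falls off the work surface, if the arm or the gripper's body presses on something with over 40 N, if the wrist force passes 120 N, or if a joint passes its speed limit or range.

## Working session

There is one attempt and no reset: what is moved stays moved. The work goes in short steps, each a Python script; the robot and the scene stay as the last script left them, time stands still between calls to the robot, and variables do not carry over. Pictures are saved under pics/ and viewed, and the job is handed in when it is done.

```bash
mkdir -p pics; ls
python3 - <<'E'
from rig import *
import cv2,numpy as np
for n in("scene","top"):
    p,d=camera(n); cv2.imwrite(f"pics/{n}0.png",p[:,:,::-1]); np.save(f"pics/{n}0d.npy",d)
    c=camera_params(n); print(n,c)
s=sense();print(s["time_s"],s["position"],s["tcp_rot"],s["wrist_force"])
E
```

```text
pics
scene {'K': array([[611.18475731,   0.        , 312.33529327],
       [  0.        , 611.18475731, 232.54006837],
       [  0.        ,   0.        ,   1.        ]]), 'dist': array([0.0596465, 0.       , 0.       , 0.       , 0.       ]), 'position': array([1.19554461, 0.10959659, 0.90471011]), 'rotation': array([[ 0.02125017,  0.75419892, -0.65630208],
       [ 0.99977144, -0.01756953,  0.01218097],
       [-0.00234404, -0.65641092, -0.7543999 ]])}
top {'K': array([[468.37673737,   0.        , 321.66576628],
       [  0.        , 468.37673737, 243.862763  ],
       [  0.        ,   0.        ,   1.        ]]), 'dist': array([-0.03763722,  0.        ,  0.        ,  0.        ,  0.        ]), 'position': array([0.40693934, 0.11224249, 1.04074664]), 'rotation': array([[ 0.02325934, -0.99575183,  0.08909155],
       [-0.99951874, -0.02133229,  0.02252151],
       [-0.02052531, -0.08957251, -0.99576879]])}
0.1 [ 0.30478684 -0.60175263  0.25538012] [[-8.18060643e-04  8.92092386e-01  4.51852304e-01]
 [ 1.50717109e-03  4.51853042e-01 -8.92091115e-01]
 [-9.99998530e-01 -4.87659014e-05 -1.71417904e-03]] [ 0.07317262  0.44896026 -0.02783885]
```

View pics/scene0.png

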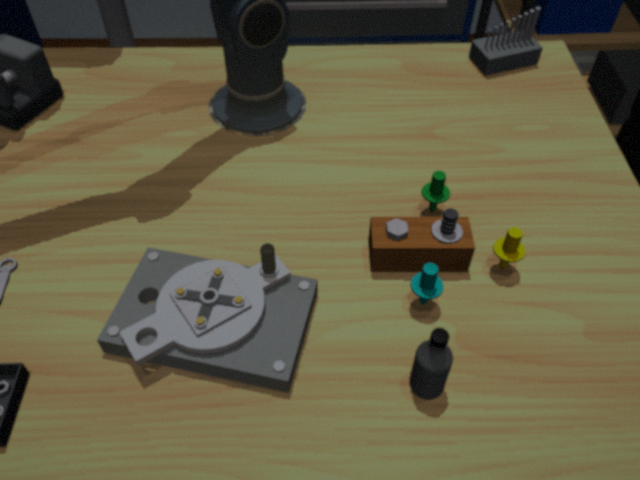

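View pics/top0.png

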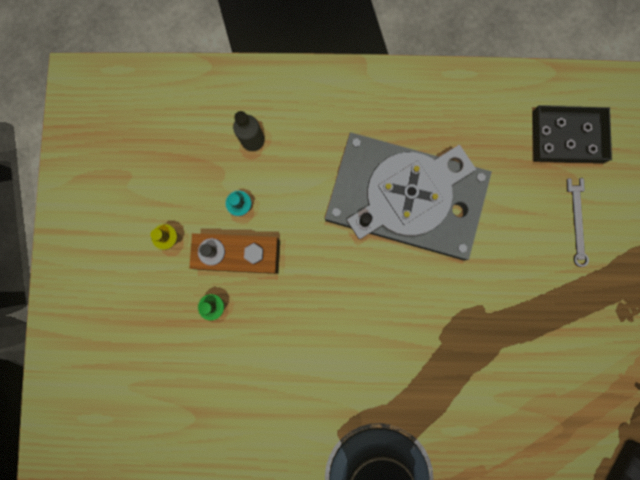

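```bash
cat > h.py <<'E'
import cv2,numpy as np
from rig import *
def ray(n,uv,z,C={}):
    c=C.setdefault(n,camera_params(n))
    q=cv2.undistortPoints(np.array([[uv]],float),c["K"],c["dist"])[0,0]
    d=c["rotation"]@np.array([q[0],q[1],1]); o=c["position"]
    return o+d*(z-o[2])/d[2]
def proj(n,P):
    c=camera_params(n);R=c["rotation"].T
    return cv2.projectPoints(np.array([P],float),cv2.Rodrigues(R)[0],-R@c["position"],c["K"],c["dist"])[0][0,0]
def crop(src,x0,y0,x1,y1,k,out):
    im=cv2.imread(src)[y0:y1,x0:x1]; im=cv2.resize(im,None,fx=k,fy=k,interpolation=cv2.INTER_CUBIC)
    im=cv2.convertScaleAbs(im,alpha=1.5,beta=15)
    for x in range(-(-x0//10)*10,x1,10):
        cv2.line(im,((x-x0)*k,0),((x-x0)*k,6),(0,0,255),1)
        if x%20==0: cv2.putText(im,str(x),((x-x0)*k,18),0,.4,(0,0,255),1)
    for y in range(-(-y0//10)*10,y1,10):
        cv2.line(im,(0,(y-y0)*k),(6,(y-y0)*k),(0,0,255),1)
        if y%20==0: cv2.putText(im,str(y),(8,(y-y0)*k+4),0,.4,(0,0,255),1)
    cv2.imwrite(out,im)
E
python3 - <<'E'
from h import *
crop("pics/top0.png",320,125,500,265,4,"pics/c1.png")
crop("pics/top0.png",140,180,290,330,4,"pics/c2.png")
crop("pics/scene0.png",360,160,540,310,4,"pics/c3.png")
crop("pics/scene0.png",95,235,325,390,3,"pics/c4.png")
E
```

```text
(no output)
```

View pics/c1.png

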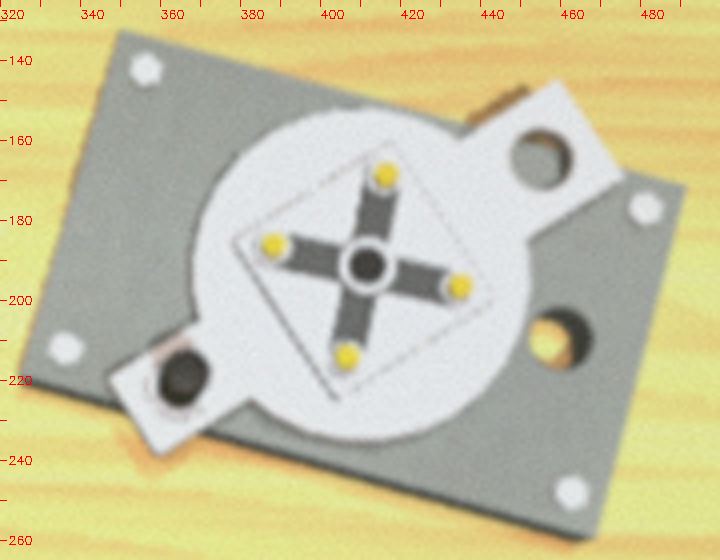

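View pics/c2.png

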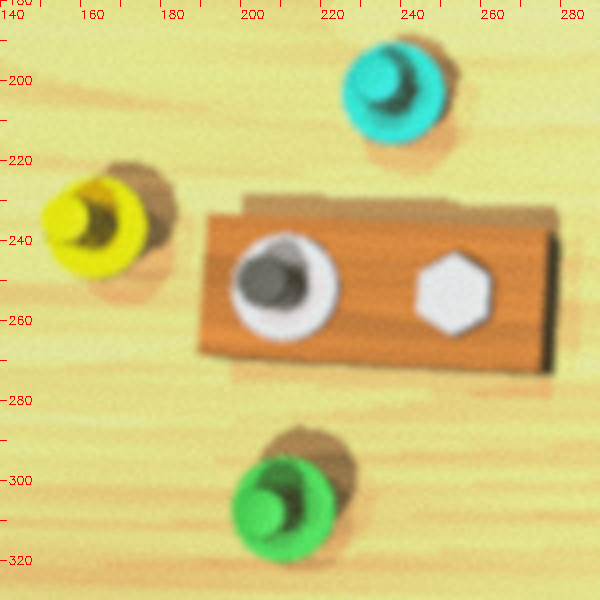

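View pics/c3.png

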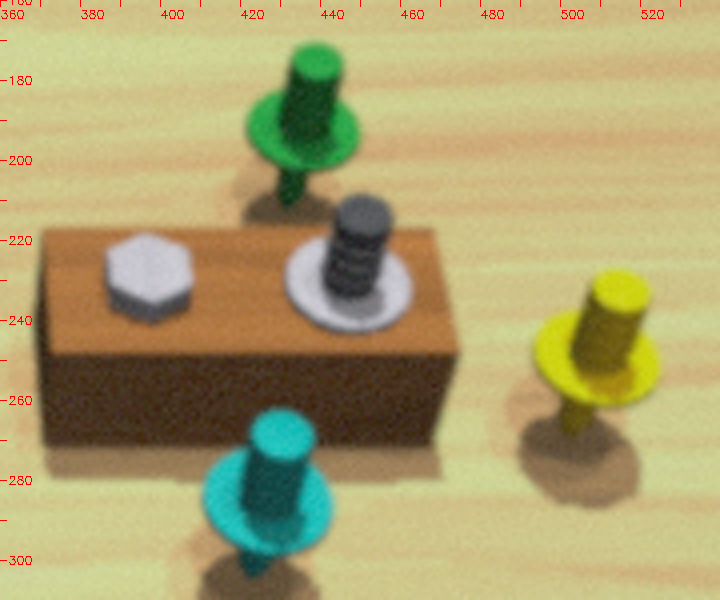

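View pics/c4.png

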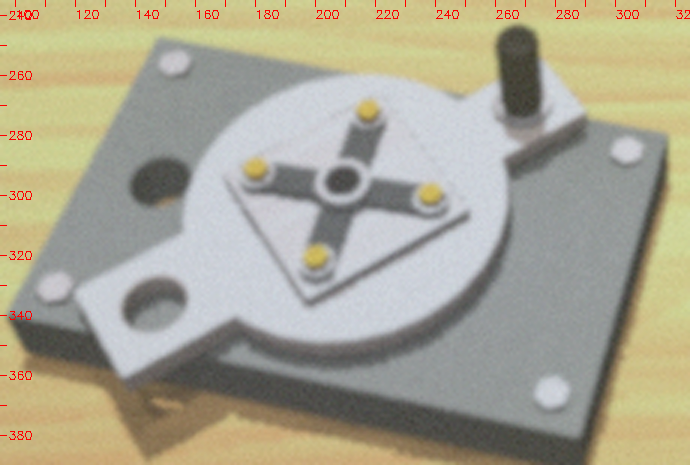

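Run:
```python
from h import *
f=lambda a:np.round(a,4)
T={"basehole":((457.5,209.8),.04),"barhole":((453,164.5),.06),"handletop":((363.5,219),.12),"collar":((207.5+.3,251.5),.075),"bolt":((250.3,253.3),.084),
"screw1":((356.5,142),.045),"screw2":((481,176.8),.045),"screw3":((336,212),.045),"screw4":((463,248),.045),
"piv":((412,191),.085),"griptop":((203,250.5),.12)}
S={"basehole":((148.5,295.5),.04),"barhole":((146.5,336),.06),"handletop":((267,249.5),.12),"collar":((444.5,230.5),.075),"bolt":((394,227.5),.084),"griptop":((447.5,213.5),.12),
"screw1":((279,366),.045),"screw2":((113,331),.045),"screw3":((304,285),.045),"screw4":((153,256),.045)}
# crop offset: cubic resize, px = x0+ X/k -> pixel centre shift (k-1)/2k negligible .4
for k in T: print(k,f(ray("top",T[k][0],T[k][1])), f(ray("scene",S[k][0],S[k][1])) if k in S else "")
# masks for circles/ellipses
t=cv2.imread("pics/top0.png");s=cv2.imread("pics/scene0.png")
for n,im,boxes in(("top",t,{"collar":(190,228,232,272),"bolt":(240,240,268,268)}),("scene",s,{"collar":(425,205,468,245),"bolt":(383,215,412,243)})):
    hsv=cv2.cvtColor(im,cv2.COLOR_BGR2HSV)
    for k,(a,b,c,d) in boxes.items():
        m=(hsv[b:d,a:c,1]<70).astype(np.uint8)*255
        cs=max(cv2.findContours(m,0,cv2.CHAIN_APPROX_NONE)[0],key=cv2.contourArea)
        h=cv2.convexHull(cs); (x,y),ax,an=cv2.fitEllipse(cs); print(n,k,round(x+a,1),round(y+b,1),ax,f(ray(n,(x+a,y+b),.075)))
    for k,lo,hi in(("green",45,75),("cyan",80,100),("yellow",26,33)):
        m=((hsv[...,0]>=lo)&(hsv[...,0]<=hi)&(hsv[...,1]>150)).astype(np.uint8)*255
        m[:, :150]=0
        c=max(cv2.findContours(m,0,cv2.CHAIN_APPROX_NONE)[0],key=cv2.contourArea); print(n,k,cv2.boundingRect(c))
```

```text
basehole [ 0.5764 -0.156   0.04  ] [ 0.5798 -0.1603  0.04  ]
barhole [ 0.6705 -0.1416  0.06  ] [ 0.6725 -0.1449  0.06  ]
handletop [0.5405 0.0514 0.12  ] [0.5485 0.0462 0.12  ]
collar [0.4723 0.3709 0.075 ] [0.4744 0.3607 0.075 ]
bolt [0.4699 0.2801 0.084 ] [0.473  0.2693 0.084 ]
screw1 [0.7204 0.0641 0.045 ] [0.7229 0.0655 0.045 ]
screw2 [ 0.6487 -0.2058  0.045 ] [ 0.6522 -0.205   0.045 ]
screw3 [0.5654 0.1056 0.045 ] [0.5679 0.1065 0.045 ]
screw4 [ 0.4936 -0.1661  0.045 ] [ 0.4969 -0.1642  0.045 ]
piv [ 0.6061 -0.0502  0.085 ] 
griptop [0.471  0.3685 0.12  ] [0.4744 0.3587 0.12  ]
top collar 210.9 251.4 (25.3745174407959, 25.981000900268555) [0.4726 0.3644 0.075 ]
top bolt 253.2 253.2 (18.221263885498047, 18.869211196899414) [0.4709 0.2757 0.075 ]
top green (198, 294, 26, 26)
top cyan (226, 192, 25, 23)
top yellow (150, 224, 28, 26)
scene collar 447.4 227.5 (29.49954605102539, 33.210350036621094) [0.4673 0.3671 0.075 ]
scene bolt 396.8 228.5 (20.40894317626953, 21.425437927246094) [0.4675 0.2757 0.075 ]
scene green (423, 172, 26, 39)
scene cyan (411, 262, 32, 42)
scene yellow (493, 227, 32, 36)
```

Run:
```python
from h import *
f=lambda a:np.round(a,4)
T={"basehole":((460,209.2),.04),"barhole":((455,164.6),.06),"handletop":((365.6,219),.12),"collar":((210.8,251.4),.075),"bolt":((252.9,253.),.084),
"griptop":((205.7,250.2),.12)}
S={"basehole":((148,295),.04),"barhole":((146.3,336),.06),"handletop":((267,248.5),.12),"collar":((447.2,230.5),.075),"bolt":((397,226.3),.084),"griptop":((450.4,213.3),.12)}
for k in T: print(k,f(ray("top",T[k][0],T[k][1])), f(ray("scene",S[k][0],S[k][1])) if k in S else "")
t=cv2.imread("pics/top0.png");s=cv2.imread("pics/scene0.png")
g=[t.max(2),s.max(2)]
print(g[0][206:233,354:378]); print(g[1][240:264:1,256:282])
crop("pics/top0.png",345,200,385,240,14,"pics/c5.png")
```

```text
basehole [ 0.5778 -0.1614  0.04  ] [ 0.5787 -0.1614  0.04  ]
barhole [ 0.6704 -0.1458  0.06  ] [ 0.6725 -0.1453  0.06  ]
handletop [0.5406 0.0472 0.12  ] [0.5463 0.0461 0.12  ]
collar [0.4726 0.3646 0.075 ] [0.4745 0.3656 0.075 ]
bolt [0.4707 0.2748 0.084 ] [0.4703 0.2749 0.084 ]
griptop [0.4717 0.3631 0.12  ] [0.474  0.3638 0.12  ]
[[103 104 104 103 103 101 103  98  92  94  84  87  99 112 125 132 142 147
  145 145 144 146 145 142]
 [102 103 101 102 101  97  93  89  81  77  83 100 119 135 141 143 145 146
  143 142 145 142 144 145]
 [ 99 101 102 101  96  86  79  71  74  81  97 118 131 138 143 145 144 144
  144 145 142 145 144 146]
 [101 101 100  94  81  74  67  73  92 103 116 124 129 132 140 143 147 146
  147 143 145 145 144 144]
 [100 103  95  82  71  71  80  95 112 120 122 124 119 124 132 140 145 145
  147 145 146 144 146 145]
 [ 99 100  91  82  83  94 107 116 121 119 115 110 105 107 121 133 142 144
  145 144 145 146 142 144]
 [ 96  98  97  98 107 115 121 123 116 102  88  83  75  77  93 111 132 143
  144 146 145 145 146 144]
 [ 90 104 117 119 125 125 122 114  95  71  53  53  41  46 
[... 3879 characters left out ...]
39  43  42
   66 100 122 127 127 129 126 125]
 [129 125 127 123 107  76  43  36  40  36  40  38  35  40  35  35  39  41
   61  95 120 130 128 126 126 130]
 [128 130 129 124 108  78  49  36  39  36  35  36  37  36  39  37  37  46
   61  95 123 132 131 127 124 125]
 [130 129 129 126 109  82  50  37  37  36  36  35  39  38  35  35  37  41
   62  92 123 132 132 129 125 128]
 [127 128 126 121 112  85  52  38  37  39  40  37  39  33  38  36  40  40
   59  90 119 132 133 133 130 128]
 [127 126 124 127 113  89  58  40  35  32  41  33  34  37  35  39  35  41
   53  84 119 130 135 137 132 129]
 [128 125 127 125 119  97  62  44  37  38  37  37  36  37  38  39  36  37
   49  82 111 132 134 135 132 129]]
```

View pics/c5.png

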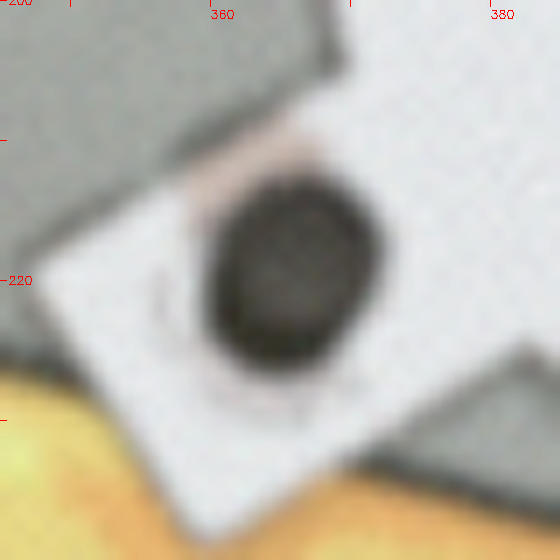

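Identification in the top view: the lock pin is at (211,251), with a dark grip and a white round collar. The bolt is at (253,253), six-sided with no grip. The look-alikes are green (211,308), turquoise (238,203) and yellow (163,236). The only uncoloured pin is the one in the stand, and the enlarged crops confirm it.

The handle is at (366,218), the bar hole at (455,165) and the base hole at (460,209). I'll swing the bar first.

```bash
cat >> h.py <<'E'
piv=np.array([.6070,-.0497]); A0=-.588; A1=.257
def rot(zx,zy):
    x=np.array([0,0,-1.]);z=np.array([zx,zy,0.]);z/=np.linalg.norm(z)
    return np.column_stack([x,np.cross(z,x),z])
def bar(a,z,s): # TCP pose at handle for bar angle a
    p=piv+.115*np.array([np.sin(a),np.cos(a)])
    return np.array([p[0],p[1],z]), rot(s*np.cos(a),-s*np.sin(a))
E
python3 - <<'E'
from h import *
for s in(1,-1):
  for a in (A0,A1):
    q=inverse_kinematics(*bar(a,.107,s)); print(s,a,None if q is None else np.round(q,2))
  for p in ([.473,.3645,.11],[.473,.3645,.26],[.578,-.1614,.26],[.578,-.1614,.095]):
    q=inverse_kinematics(p,rot(s*np.cos(A1),-s*np.sin(A1))); print(p,None if q is None else np.round(q,2))
for k,uv in(("green",(211,308)),("cy",(237,203)),("ye",(163,236))): print(k,ray("top",uv,.075))
E
```

```text
1 -0.588 [ 0.34  0.53 -0.66  1.95  0.44  0.81  0.03]
1 0.257 [ 0.21  0.63 -0.54  1.73  0.4   0.89 -0.75]
[0.473, 0.3645, 0.11] [-0.11  0.68 -0.88  1.82  0.63  0.95 -1.52]
[0.473, 0.3645, 0.26] [-0.06  0.49 -0.92  1.68  0.42  1.18 -1.35]
[0.578, -0.1614, 0.26] [ 0.52  0.38 -0.42  1.7   0.17  1.11 -0.21]
[0.578, -0.1614, 0.095] [ 0.49  0.56 -0.39  1.84  0.29  0.79 -0.31]
-1 -0.588 [-0.93  0.72  1.11  2.02 -0.82  0.94 -1.93]
-1 0.257 [ 0.57  0.91 -1.18  1.71  0.91  1.18  2.01]
[0.473, 0.3645, 0.11] [ 0.05  0.85 -1.18  1.81  0.88  1.12  1.43]
[0.473, 0.3645, 0.26] [ 0.07  0.61 -1.17  1.68  0.59  1.26  1.65]
[0.578, -0.1614, 0.26] [ 0.99  0.61 -1.17  1.67  0.59  1.26  2.58]
[0.578, -0.1614, 0.095] [-0.52  0.82  1.11  1.9  -0.89  1.01 -2.41]
green [0.35576525 0.35908986 0.075     ]
cy [0.57559778 0.313725   0.075     ]
ye [0.5027701  0.46728814 0.075     ]
```

Run:
```python
from h import *
P,R=bar(A0,.107,1)
command_gripper(.06,25)
movep(P+[0,0,.12],R)
hit=move_l(P,R,feed=.12,until_force=15); s=sense(); print(hit,s["time_s"],s["position"],s["wrist_force"])
if not hit:
    command_gripper(.01,25); s=sense(); print(s["finger_gap"],s["wrist_force"],s["position"])
p,d=camera("top"); cv2.imwrite("pics/top1.png",p[:,:,::-1])
p,d=camera("scene"); cv2.imwrite("pics/scene1.png",p[:,:,::-1])
```

```text
False 4.075 [0.54380426 0.04619874 0.10772081] [-0.62367197  0.88372501  0.23033628]
0.023377552179264148 [ 1.03789822 -0.94907469  3.84796622] [0.54402312 0.04632217 0.10778739]
```

View pics/scene1.png

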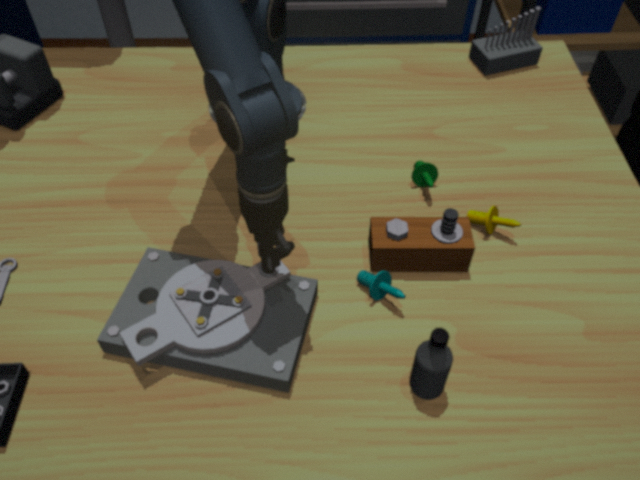

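The handle at about (268,262) is held, with a finger gap of 23.4 mm against its 24 mm. The coloured look-alikes, which stood on their points, have toppled on their own. Now the swing.

Run:
```python
from h import *
for a in np.linspace(A0,A1,9)[1:]:
    P,R=bar(a,.107,1); move_l(P,R,feed=.08)
    s=sense(); print(round(s["time_s"],2),np.round(s["position"]-P,4),np.round(s["wrist_force"],1),round(s["finger_gap"],4))
command_gripper(.06)
P,R=bar(A1,.107,1); s=sense(); print(np.round(s["position"]-P,4),np.round(s["wrist_force"],1))
move_l(P+[0,0,.11],feed=.2)
# clear the view toward the pin: go above the pin
movep([.473,.3645,.26],rot(np.cos(A1),-np.sin(A1)))
print(sense()["time_s"])
for n in("scene","top"):
    p,d=camera(n); cv2.imwrite(f"pics/{n}2.png",p[:,:,::-1])
crop("pics/top2.png",320,125,500,265,4,"pics/d1.png")
crop("pics/scene2.png",95,235,325,390,3,"pics/d2.png")
```

```text
4.88 [0.0007 0.0002 0.0007] [0.6 0.6 6.4] 0.0234
5.18 [0.0006 0.     0.0007] [ 0.1 -0.7  5.8] 0.0235
5.48 [0.0004 0.0001 0.0006] [-0.   0.6  5.8] 0.0235
5.78 [0.0004 0.0003 0.0006] [ 0.  -0.1  6.3] 0.0233
6.08 [0.0005 0.0006 0.0006] [-0.2  2.7  5.6] 0.0233
6.38 [0.0006 0.0008 0.0006] [2.1 2.  4.5] 0.0237
6.68 [0.0004 0.0009 0.0006] [0.8 1.8 4.4] 0.0234
6.98 [0.0004 0.0011 0.0006] [0.6 2.  5.3] 0.0234
[-0.0003 -0.0003 -0.0003] [-0.5  0.2 -1.1]
9.4333
```

View pics/d1.png

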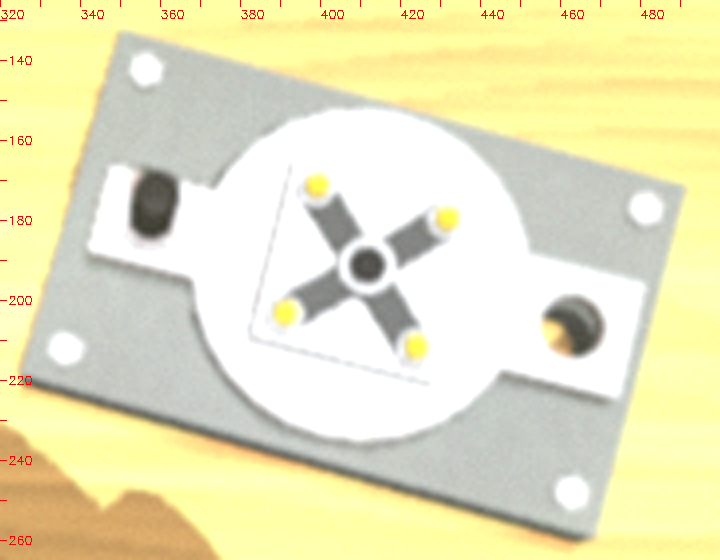

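View pics/d2.png

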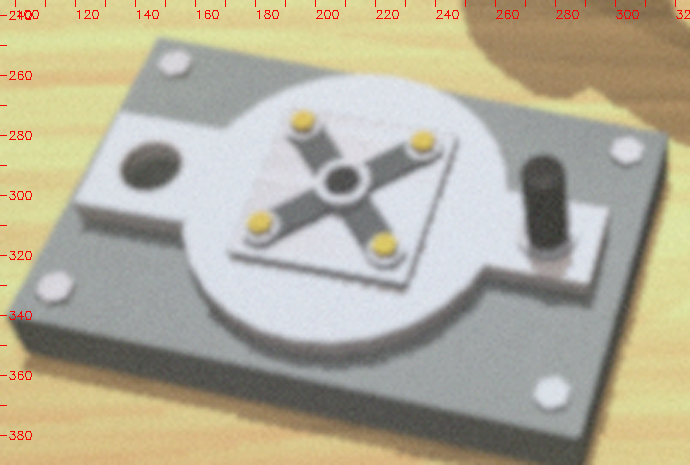

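View pics/scene2.png

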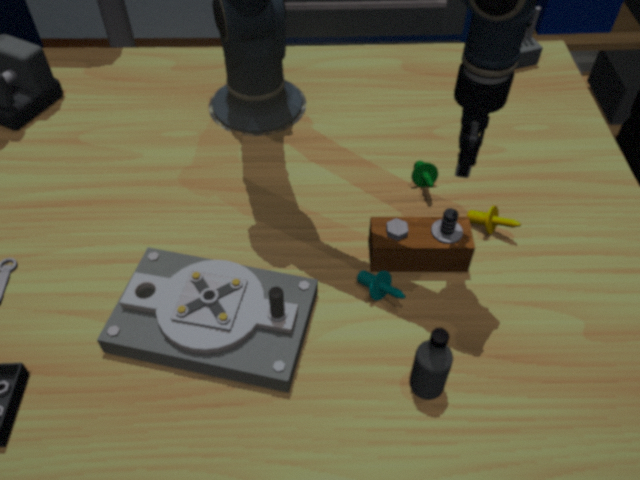

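View pics/top2.png

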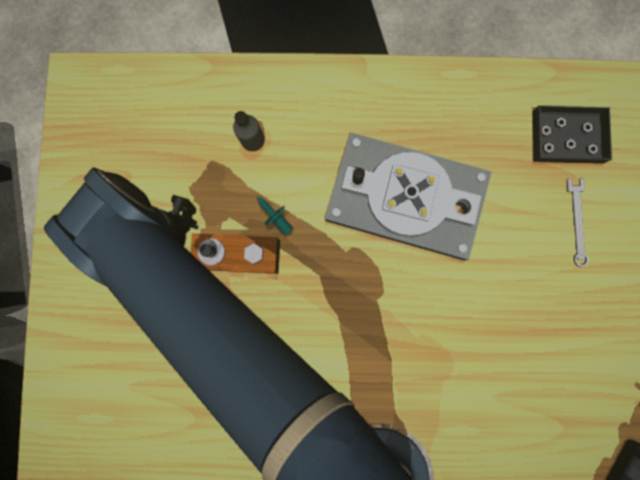

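Run:
```python
from h import *
print(ray("top",(463.1,206.2),.06),ray("scene",(145,290),.06))
print(ray("top",((154+1)/4+320-.4,125+190/4),.12),ray("scene",(95+544/3-.3,235+172/3),.12))
print(sense()["position"],proj("scene",[.473,.3645,.235]),proj("top",[.473,.3645,.235]))
print(piv-.115*np.array([np.sin(A1),np.cos(A1)]))
```

```text
[ 0.58096119 -0.16253125  0.06      ] [ 0.58257255 -0.16173269  0.06      ]
[0.63419556 0.06301343 0.12      ] [0.63576188 0.06273736 0.12      ]
[0.47445965 0.36273792 0.25947135] [462.93594858 163.93354916] [187.38990675 244.44303318]
[ 0.57776927 -0.16092304]
```

```bash
cat > m.py <<'E'
from h import *
def plane(n,pts,z):
    c=camera_params(n); q=cv2.undistortPoints(pts.reshape(-1,1,2).astype(float),c["K"],c["dist"])[:,0]
    d=np.c_[q,np.ones(len(q))]@c["rotation"].T; o=c["position"]
    return (o+d*((z-o[2])/d[:,2])[:,None])[:,:2]
def meas(n,src):
    im=cv2.imread(src); im=cv2.resize(im,None,fx=4,fy=4,interpolation=cv2.INTER_CUBIC)
    hsv=cv2.cvtColor(im,cv2.COLOR_BGR2HSV); 
    c0=proj(n,[*piv,.06])*4; v=hsv[...,2]
    ring=proj(n,[piv[0],piv[1]+.08,.06])*4
    gray=v[int(c0[1])-8:int(c0[1])+8]  
    # white vs grey
    th={"top":120,"scene":118}[n]
    m=((v>th)&(hsv[...,1]<60)).astype(np.uint8)*255
    ct,h=cv2.findContours(m,cv2.RETR_CCOMP,cv2.CHAIN_APPROX_NONE)
    i=max(range(len(ct)),key=lambda i:cv2.contourArea(ct[i])); 
    P=plane(n,(ct[i][:,0]+.5)/4-.5,.06)-piv
    u=np.array([np.sin(A1),np.cos(A1)]);t=np.array([np.cos(A1),-np.sin(A1)])
    a,b=P@u,P@t
    for nm,sel in(("hole end",a<0),("handle end",a>0)):
        for sg in(1,-1):
            k=sel&(np.abs(a)>.098)&(np.abs(a)<.135)&(b*sg>.015)&(b*sg<.04)
            if k.sum()>10:
                f=np.polyfit(a[k],b[k],1); print(n,nm,sg,k.sum(),"b at +-.115: %.4f slope %.4f"%(np.polyval(f,.115*np.sign(a[k][0])),f[0]))
    # holes of contour i
    j=h[0][i][2]
    while j>=0:
        if cv2.contourArea(ct[j])>300:
            e=plane(n,(ct[j][:,0]+.5)/4-.5,.06)-piv; (x,y),r=cv2.minEnclosingCircle(e.astype(np.float32)); w=np.array([x,y])
            if w@u<-.09: print(n,"bar hole a %.4f b %.4f r %.4f"%(w@u,w@t,r))
        j=h[0][j][0]
    # base outline: non-yellow
    B=(hsv[...,1]<60).astype(np.uint8)*255
    ct,_=cv2.findContours(B,cv2.RETR_EXTERNAL,cv2.CHAIN_APPROX_NONE)
    for c in ct:
        if cv2.pointPolygonTest(c,(float(c0[0]),float(c0[1])),False)>0:
            P=plane(n,(c[:,0]+.5)/4-.5,.04)-piv; a,b=P@u,P@t
            for sg in(1,-1):
                k=(np.abs(a)<.13)&(b*sg>.085)&(b*sg<.12)
                f=np.polyfit(a[k],b[k],1); r=b[k]-np.polyval(f,a[k]); print(n,"base long edge",sg,"b0 %.4f slope %.4f"%(f[1],f[0]),"sd %.4f"%r.std())
E
python3 -c "
from m import *
meas('top','pics/top2.png');meas('scene','pics/scene2.png')"
```

```text
top base long edge 1 b0 0.0998 slope 0.0012 sd 0.0002
top base long edge -1 b0 -0.1017 slope 0.0020 sd 0.0002
scene hole end 1 84 b at +-.115: 0.0354 slope -0.0244
scene hole end -1 81 b at +-.115: -0.0280 slope -0.0276
scene handle end 1 51 b at +-.115: 0.0191 slope -0.2799
scene bar hole a -0.1150 b 0.0050 r 0.0186
scene base long edge 1 b0 0.1187 slope 0.0015 sd 0.0004
scene base long edge -1 b0 -0.0998 slope 0.0019 sd 0.0014
```

```bash
sed -i 's/"top":120/"top":125/' m.py; python3 -c "
from m import *
im=cv2.imread('pics/top2.png').max(2); print(im[160:200:4,335:360:3]); print(im[185:230:4,455:485:3])
h=cv2.cvtColor(cv2.imread('pics/top2.png'),cv2.COLOR_BGR2HSV); print(h[175,345:350],h[195,475:480])
"; sed -i 's/<60)).astype/<60)\&(hsv[...,1]>=0)).astype/' m.py; python3 -c "
from m import *
meas('top','pics/top2.png')"
```

```text
[[179 178 140 126 127 128 122 126 126]
 [177 173 124 126 125 126 128 129 129]
 [179 143 127 129 160 181 154  74  57]
 [177 133 129 125 181 179 101  46  48]
 [175 128 128 136 180 181  57  51  56]
 [149 131 128 162 180 175  53  38  37]
 [132 128 127 179 180 164 144  90  98]
 [129 129 117 135 163 175 178 170 174]
 [131 131 129 118 119 108  97  98 128]
 [129 130 129 125 130 130 128 125 123]]
[[126 126 126 124 124 127 122 128 125 127]
 [156 143 132 127 127 126 125 127 128 126]
 [178 178 178 176 174 158 143 133 128 130]
 [179 178 173 174 179 178 180 180 175 131]
 [172  96  85  86  86 167 178 177 164 127]
 [161 109  52  47  86 101 179 179 150 136]
 [173 163  93  44  45 121 179 176 130 159]
 [180 167 139  73 134 176 178 171 129 174]
 [180 181 180 178 181 178 177 154 143 177]
 [ 93  98 133 161 173 179 178 133 161 176]
 [122 125 120 111 105  93 124 131 173 176]
 [122 123 123 125 123 126 127 145 177 175]]
[[ 70   5 159]
 [105   3 176]
 [105   6 179]
 [105   6 180]
 [ 75   3 179]] [[ 90   3 172]
 [100   5 168]
 [ 90   3 161]
 [100   5 160]
 [ 75   7 156]]
top base long edge 1 b0 0.0998 slope 0.0012 sd 0.0002
top base long edge -1 b0 -0.1017 slope 0.0020 sd 0.0002
```

```bash
sed -i 's/"top":125/"top":150/' m.py; python3 -c "
from m import *
meas('top','pics/top2.png')"
```

```text
top hole end 1 68 b at +-.115: 0.0356 slope -0.0168
top hole end -1 68 b at +-.115: -0.0272 slope -0.0277
top handle end 1 39 b at +-.115: 0.0196 slope -0.0351
top handle end -1 101 b at +-.115: -0.0232 slope -0.0826
top bar hole a -0.1150 b 0.0034 r 0.0185
top base long edge 1 b0 0.0998 slope 0.0012 sd 0.0002
top base long edge -1 b0 -0.1017 slope 0.0020 sd 0.0002
```

The bar hole is about 3 mm, or 0.027 rad, short of line in both views. I'll nudge the handle on and remeasure.

Run:
```python
from h import *
P,R=bar(A1,.107,1)
movep(P+[0,0,.06],R); move_l(P,feed=.15)
command_gripper(.01,25)
P,R=bar(A1+.028,.107,1); move_l(P,R,feed=.03); s=sense(); print(s["time_s"],np.round(s["position"]-P,4),s["wrist_force"])
command_gripper(.06)
move_l(P+[0,0,.11],feed=.25)
movep([.473,.3645,.24],rot(np.cos(A1),-np.sin(A1)))
print(sense()["time_s"])
for n in("scene","top"):
    p,d=camera(n); cv2.imwrite(f"pics/{n}3.png",p[:,:,::-1])
from m import *
meas('top','pics/top3.png');meas('scene','pics/scene3.png')
crop("pics/top3.png",320,125,500,265,4,"pics/e1.png")
```

```text
12.0917 [0.0006 0.0003 0.0013] [-0.79116524 -0.37235096  6.55096061]
14.4333
top hole end 1 68 b at +-.115: 0.0322 slope 0.0100
top hole end -1 68 b at +-.115: -0.0306 slope 0.0037
top handle end 1 52 b at +-.115: 0.0215 slope 0.0146
top handle end -1 75 b at +-.115: -0.0219 slope -0.0071
top bar hole a -0.1150 b -0.0003 r 0.0186
top base long edge 1 b0 0.0998 slope 0.0012 sd 0.0002
top base long edge -1 b0 -0.1017 slope 0.0021 sd 0.0002
scene hole end 1 83 b at +-.115: 0.0319 slope 0.0015
scene hole end -1 81 b at +-.115: -0.0315 slope 0.0078
scene handle end 1 58 b at +-.115: 0.0210 slope -0.2824
scene bar hole a -0.1151 b 0.0016 r 0.0186
scene base long edge 1 b0 0.1187 slope 0.0016 sd 0.0004
scene base long edge -1 b0 -0.0998 slope 0.0019 sd 0.0014
```

View pics/e1.png

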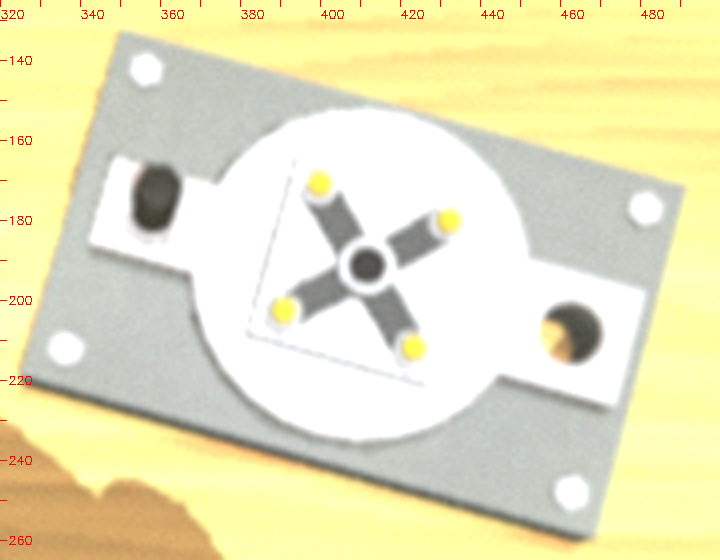

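Run:
```python
from h import *
crop("pics/scene3.png",370,110,530,290,3,"pics/e3.png")
```

```text
(no output)
```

View pics/e3.png

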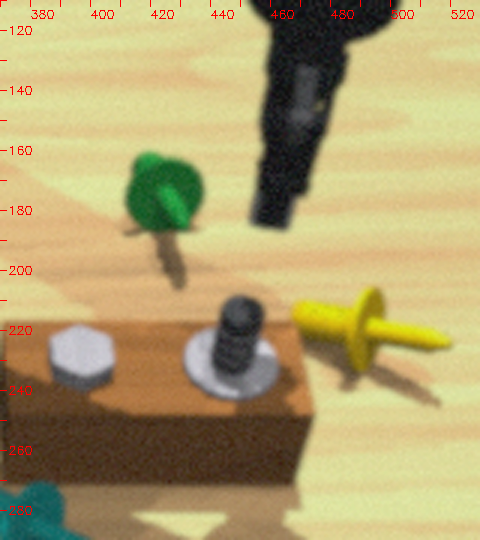

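The bar is now parallel to the base within 0.005 rad, and the holes are concentric in the crop at about (463,208). Now I'll grip the pin with its dark grip and white collar, at scene (449,220).

Run:
```python
from h import *
R=rot(np.cos(A1),-np.sin(A1)); X,Y=.4735,.3648
command_gripper(.055,60)
move_l([X,Y,.24],R,feed=.3)
hit=move_l([X,Y,.1065],feed=.12,until_force=15); s=sense(); print(hit,s["position"],s["wrist_force"])
if not hit:
    command_gripper(.01,60); s=sense(); print(s["finger_gap"],s["wrist_force"],s["position"])
    if s["finger_gap"]>.02:
        f0=s["wrist_force"]; move_l([X,Y,.26],feed=.15); s=sense(); print(s["time_s"],s["finger_gap"],s["wrist_force"],s["position"])
for n in("scene","top"):
    p,d=camera(n); cv2.imwrite(f"pics/{n}4.png",p[:,:,::-1])
```

```text
False [0.473932   0.36528715 0.10732996] [ 0.3399229  -0.45311749 -0.5611781 ]
0.024656758976803778 [ 0.90037565 -1.71976227  5.72819228] [0.47412874 0.3651417  0.10746487]
17.8167 0.024914135764869977 [-0.14925263  0.10630328 -3.14222381] [0.47300212 0.36418387 0.25868937]
```

View pics/scene4.png

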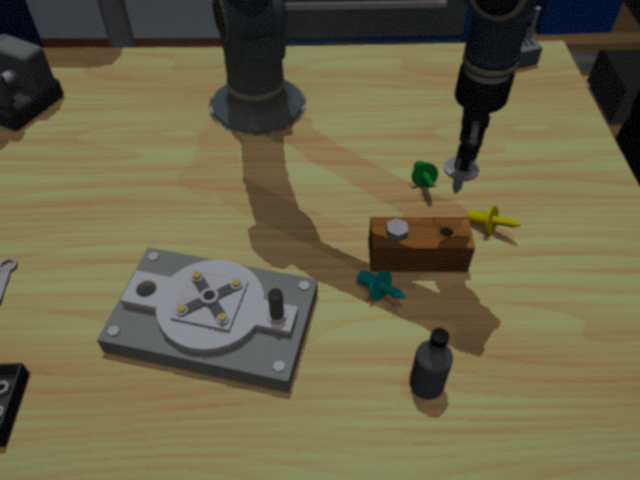

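The pin hangs from the gripper, with its collar at (461,168), and the bolt is still in the stand at (397,229). Next I move above the hole and check the tip.

Run:
```python
from h import *
R=rot(np.cos(A1),-np.sin(A1))
movep([.5783,-.1614,.24],R)
move_l([.5783,-.1614,.19],R,feed=.1)
s=sense(); print(s["time_s"],s["position"],s["finger_gap"]); 
for n in("scene","top"):
    p,d=camera(n); cv2.imwrite(f"pics/{n}5.png",p[:,:,::-1])
    print(n,"tip",proj(n,[*s["position"][:2],s["position"][2]-.0895]),"collar",proj(n,[*s["position"][:2],s["position"][2]-.0375]))
crop("pics/scene5.png",90,190,250,350,4,"pics/f1.png")
crop("pics/top5.png",400,140,520,260,4,"pics/f2.png")
```

```text
20.5083 [ 0.57872686 -0.16121676  0.19026109] 0.02488746322531774
scene tip [140.52442684 273.53207061] collar [133.45554047 253.5559136 ]
top tip [468.07041867 203.8691299 ] collar [475.92401093 199.14050992]
```

View pics/f1.png

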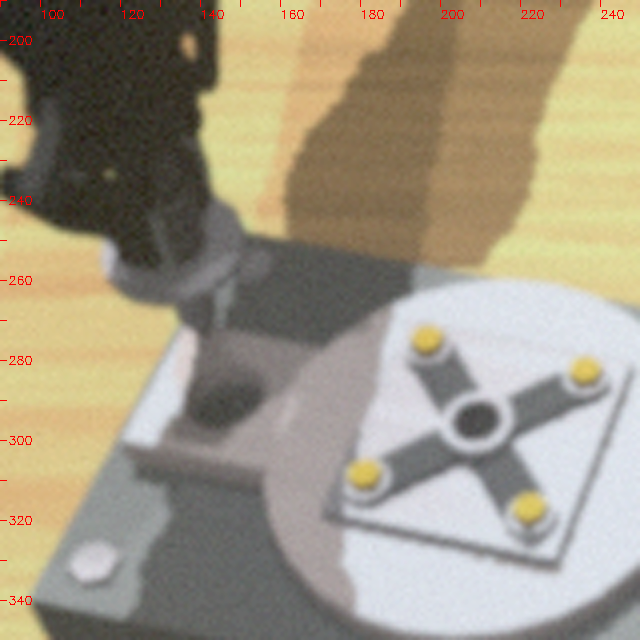

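View pics/f2.png

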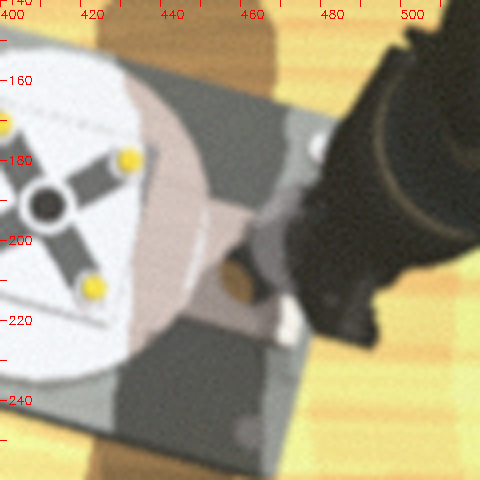

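The shank tip shows at scene (140,272) against a predicted (140.5,273.5), so it is upright and on axis. Inserting.

Run:
```python
from h import *
X,Y=.5783,-.1614
hit=move_l([X,Y,.125],feed=.08,until_force=12); s=sense(); print("a",hit,s["position"],s["wrist_force"])
if not hit:
    hit=move_l([X,Y,.093],feed=.03,until_force=12); s=sense(); print("b",hit,s["position"],s["wrist_force"],s["time_s"])
for n in("scene","top"):
    p,d=camera(n); cv2.imwrite(f"pics/{n}6.png",p[:,:,::-1])
crop("pics/scene6.png",90,190,250,350,4,"pics/g1.png")
```

```text
a False [ 0.57880414 -0.16141426  0.12545799] [ 0.31932967 -0.10045549 -2.72037067]
b True [ 0.5783309  -0.16148692  0.09745567] [-0.61417331 -0.06359654  4.47891287] 22.425
```

View pics/g1.png

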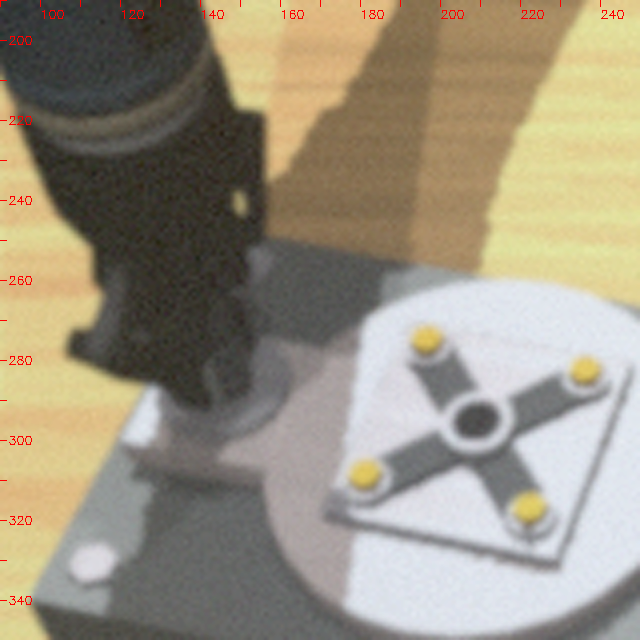

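Contact came at TCP z = 0.0975, exactly the predicted home height, and the collar sits on the bar at (144,293). Releasing and checking.

Run:
```python
from h import *
command_gripper(.055)
s=sense(); X,Y,Z=s["position"]
move_l([.5783,-.1614,.22],feed=.15)
movep([.45,.25,.3],rot(np.cos(A1),-np.sin(A1)))
print(sense()["time_s"],sense()["wrist_force"])
for n in("scene","top"):
    p,d=camera(n); cv2.imwrite(f"pics/{n}7.png",p[:,:,::-1])
crop("pics/scene7.png",90,230,330,390,3,"pics/i1.png")
crop("pics/top7.png",320,125,500,265,4,"pics/i2.png")
from m import *
meas('top','pics/top7.png');meas('scene','pics/scene7.png')
```

```text
25.5083 [ 0.04904481 -1.07389587  0.24500833]
top hole end 1 68 b at +-.115: 0.0321 slope 0.0120
top hole end -1 98 b at +-.115: -0.0276 slope 0.1301
top handle end 1 51 b at +-.115: 0.0212 slope -0.0011
top handle end -1 87 b at +-.115: -0.0212 slope -0.0225
top bar hole a -0.1199 b 0.0065 r 0.0234
top base long edge 1 b0 0.0998 slope 0.0013 sd 0.0002
top base long edge -1 b0 -0.1017 slope 0.0019 sd 0.0002
scene hole end 1 223 b at +-.115: 0.0268 slope 0.1374
scene hole end -1 78 b at +-.115: -0.0272 slope -0.0425
scene handle end 1 55 b at +-.115: 0.0203 slope -0.2986
scene base long edge 1 b0 0.1187 slope 0.0015 sd 0.0004
scene base long edge -1 b0 -0.0998 slope 0.0015 sd 0.0014
```

View pics/i1.png

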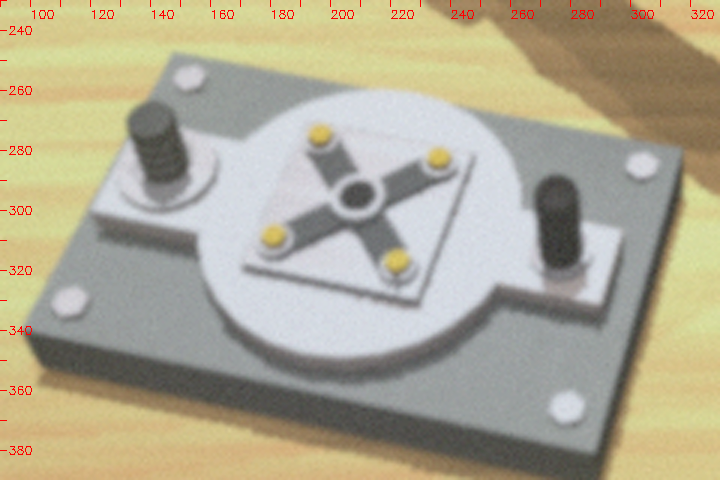

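View pics/i2.png

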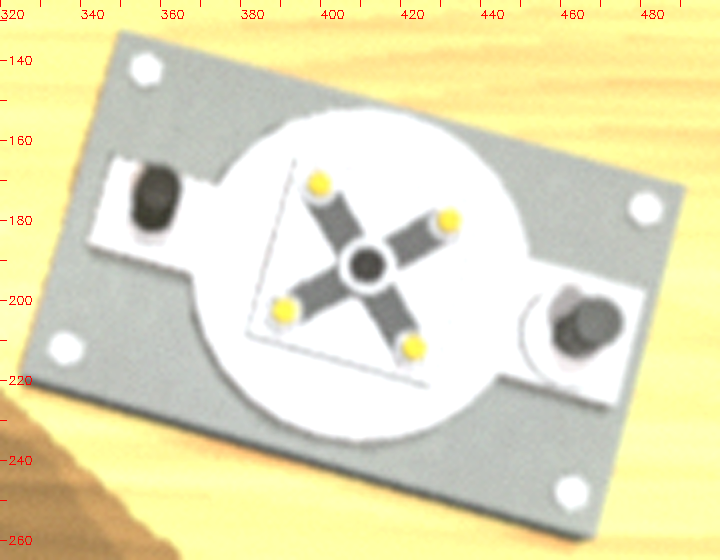

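View pics/scene7.png

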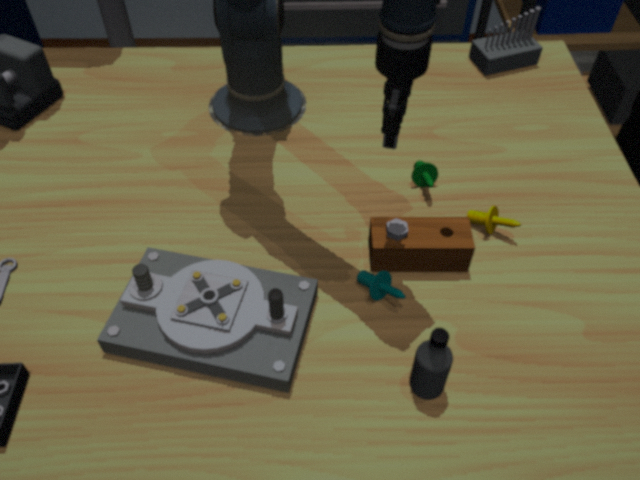

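The pin stands upright with its collar flat on the bar at scene (145,288). The bar hasn't moved, and the bolt is still in the stand at (397,229).

```bash
python3 -c "
from h import *
print(ray('scene',(140.3,269.3),.11),ray('top',(320+597/4,125+323/4),.11))
finish_job()"
```

```text
[ 0.57712434 -0.15988699  0.11      ] [ 0.5732701  -0.16087157  0.11      ]
the job is handed in; nothing more can be done
```

I swung the bar into line, pushed the lock pin down through both holes until its collar rested on the bar, let go and handed the job in. It took about 25.5 s on the robot's clock.

- **Bar:** the first swing stopped about 3 mm short at the bar hole, so I gripped the handle again and moved it on. After that, both views put the hole-end edges within about 0.01 rad of the base (0.004 rad on average).
- **Pin:** it met the bar at TCP height 0.0975 m, which is the predicted home height. After release, the pictures show it upright with its collar flat on the bar, and the bolt still in the stand.
- **Last check:** I measured the top of the pin's grip in both views, by eye. They agree with the hole position to about 2 mm in the scene view and 5 mm in the top view; the two views differed by 2–3 mm in x from the start. I could not check the bar's angle from its edges once the pin was in, because the collar and shadow spoil that measurement. By eye the bar has not moved.
- **Coloured look-alikes:** the green, turquoise and yellow ones had toppled on the bench by the second picture, before the arm came near them. They stayed on the bench.

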